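# Fold out the crank handle and wind the length stop to its index post

### The job

The length stop on the bench is wound by a crank whose handle is folded flat along its arm. First fold the handle up until it stands upright, then wind the crank clockwise (seen from above) until the carriage's pointer is opposite the taller of the two steel index posts on the bed. Leave the pointer there, with the handle still upright, and let go.

Things in the scene. Friction and masses are not known exactly. Their poses are not given: they have to be found in the camera images.
- stop_unit: Length stop, fixed: aluminium bed 80 mm wide (x), 352 long (y), top 22 mm above the bench, with a grey gearbox (76 x 86 mm, top 82 mm up) at one end and the crank on top of it. Origin: on the vertical crank axis at bench height. +y runs along the bed from the gearbox to the carriage and posts; -x is the posts' side, towards the robot; z up.
- crank (a joint): Turn of the crank arm (steel bar 20 mm wide, top 101 mm above the bench), rad, 0 to 3.4, stops at both ends, growing clockwise from above. 0: the arm points from the axis along the unit's -x; 1.57: along its +y. Needs about 2 N at the handle, stays where left. 1 rad moves the carriage 35 mm along the unit's +y.
- handle (a joint): Fold of the handle, rad, about a level pin in a fork on the arm's end, 60 mm from the crank axis, 119 mm above the bench. 0: level over the arm, pointing in to the axis; 1.571: upright (stop). Friction (1 to 2 N) holds it. Reaches 58 mm from the pin; the last 44 mm are a black round grip, 16 mm thick, free to spin, 10 mm clear of the arm when folded; pinch it across its sides.
- pointer (a point): Tip of the steel pointer on the dark steel carriage (44 x 50 mm, with an upright aluminium stop plate, top 88 mm above the bench) that slides along the bed. Tip 58 mm above the bench. Axes parallel to the unit's. It moves along the unit's +y as the crank grows.
- tall_post: The taller of two upright steel index posts, 12 mm thick, standing along the bed in either order: 48 mm tall (the other 18 mm). Fixed. Origin: centre of its foot on the bed top, 22 mm above the bench. The pointer tip passes it 6 mm short of its centre line; they are level when both have the same place along the unit's y.

How it is judged (in metres and radians):
On the way, in this order (a step that is already met when the one before it is completed fails the run):
1. the crank handle is folded up to upright (at least 1.25 rad) (value of joint handle above 1.25 rad), for 0.2 s.
2. the pointer is wound opposite the taller post (within 10 mm along the bed) (y of tall_post in the frame of pointer between -0.01 and 0.01 m and value of joint handle above 1.25 rad), for 0.2 s.
At the end, for the whole second after the job is handed in: The pointer stands within 10 mm, along the bed, of the taller post's centre, the crank is at rest, and the handle still stands upright (at least 1.25 rad of 1.571) (all of step 2 and velocity of joint crank between -0.1 and 0.1 rad/s); the robot touches nothing.
It also fails if it takes over 38 s, if anything falls off the work surface, if the arm or the gripper's body presses on something with over 40 N, if the wrist force passes 120 N, or if a joint passes its speed limit or range.

### The arm

A 6-joint arm with a two-finger parallel gripper is mounted at the origin on a cart in front of the work surface, level with it; the furniture and walls round the work are solid. World frame = base frame: x ahead of the robot, y to its left, z up, the work surface at z = 0. Lengths are in mm, angles in rad, forces in N, time in s.
With the tool pointing down it reaches from about 350 to 975 mm from the base axis. Payload 7.1 kg.
Tool frame: the origin (TCP) lies midway between the tips of the shut fingers; the grasp point (between the pads) lies ctrl.grip_point_offset behind it (ctrl.grip_point_offset is the distance from the TCP to the grasp point, in mm); z points along the fingers, y is the line along which they close (so a half turn about z gives the same grasp; the last joint's range is limited). The gripper opens to 88 mm and grips with 3 to 60 N. Pads are 20 mm wide; open, the fingers measure 115 mm over their backs; the gripper's body (75 mm by 178 mm) begins 61 mm behind the grasp point.
Start: joints at [1.234, 0.423, 1.63, -0, 1.089, -0.019], TCP at [195.266, 593.697, 222.675] pointing down, gripper open.
Joint ranges: [-3, 3], [-0.9, 2.11], [0.09, 2.58], [-1.31, 4.45], [0.11, 2.69], [-2.54, 2.54]. Speed limits (rad/s): [2.39, 2.39, 3.01, 3.14, 3.14, 3.14].

### API

Orientations are given as a rotation vector (axis times angle).
In Python, from workcell import ctrl gives the robot as it stands.
- The arm moves only by the tool apply_moves, never from a script. Its argument "targets" is a list of rows, each an object of numbers: "tx", "ty", "tz": the shift along the world's x, y, z in m; "spin": the turn about the world's z in degrees. In form: [{"tx": .., "ty": .., "tz": .., "spin": ..}, ...]. A call has exactly 8 rows; each row is the pose to reach, as a shift and turn from the pose commanded when the call began; what a row does not reach only later rows make up. A row lasts 1/10 s, in which the tool goes at most 50 mm and 8.59 degrees, less where a joint would pass 70% of its speed; a pose out of reach is approached as far as the arm can. A call with a gripper value outside its range is refused whole. "gripper" is the closure, from -1 (fully open) to 1 (shut), set as the call begins (left out, the last holds). The fingers move at their own pace and stop on an object; the grip force is fixed at half the most. Time passes only in rows, so rows that repeat a pose let the fingers close, or fill a call up. It gives the time, the measured TCP pose, the force, the opening and the grip force at its end, in the units of the state.
- ctrl.get_obs(): the state, without advancing time (a new reading comes with each control period).
- ctrl.get_image(name): name is "side" or "top" or "wrist"; returns the picture (480x640x3 uint8, red, green, blue); there is no depth.
- ctrl.get_calibration(name): a dict with "fov_y" (degrees; the focal length in pixels is half the picture's height over the tangent of half this angle, whatever the lens; pixels are square), "cx", "cy" (the principal point, pixels), "dist" ([k1, k2, p1, p2, k3] as OpenCV has them; the pictures are not rectified), "rvec" (rotation vector, rad) and "tvec" (3), from world to camera coordinates, as OpenCV has them. Camera axes: x right, y down, z forward; pixel columns grow to the right and rows downward; lengths in mm; the calibration is good to about 2 mm. A picture is of the moment at which its call begins: read the wrist's pose just before it. get_calibration takes no time and is no camera call; for the wrist camera it gives the pose at the moment of the call.
- ctrl.close_job(): hands the job in; it is judged then, once.
Trained networks look in the newest picture that a camera, given by its name, has taken for a name from the list of things; names that differ only in an ending like _2 or _b are one class to them, and where a whole thing is asked for, a point or a joint stands for the part that bears it (a point fixed in the world has none). Each returns a list of dicts, best first, with "score" (0 to 1); they miss things now and then, are a little off and sometimes report something else, mostly with a low value. They report only what shows in the picture. A call takes as long as a camera call.
- ctrl.outline_of(name, camera): "pixels" (480x640 bool, what is visible of it) and "box" ([left, top, right, bottom] in pixels, round what is visible of it).
- ctrl.pinpoint(name, camera): "uv" ([column, row] in pixels: a listed point, or the origin of a listed thing).
The state is a dict: "t": time; "qpos": joint angles; "qvel": joint speeds; "joint_torque": joint torques, N m; "ee_pos": TCP position; "orientation": TCP orientation; "ft_force": force on the tool from outside, world axes, zero at the start; "moment": the same for the moment, N m; "width": finger opening in mm; "grasp_force": force on a finger pad.
Only numpy, scipy, OpenCV 4.12 (cv2) and the standard library are available. Lean on these libraries where they do the work, as an engineer would, in place of code of your own. Each camera call takes 0.05 s, during which the arm holds its last target. There are 200 camera calls.

## Working session

There is one attempt and no reset: what is moved stays moved. The work goes in short steps, Python scripts to look and compute and a tool call to move; the robot and the scene stay as the last step left them, time stands still between calls to the robot, and variables do not carry over. Pictures are saved under pics/ and viewed, at most 10 in all, crops included, and the job is handed in when it is done.

Besides the shell and the picture viewer there is one more tool, called after "Request:" in YAML: its name, and indented under it one key for each argument. apply_moves: Moves the arm, as the interface text tells. Its arguments: {"type":"object","properties":{"targets":{"type":"array"},"gripper":{"type":"number"}},"required":["targets"]}

```bash
mkdir -p pics
python3 - <<'E'
from workcell import ctrl
import cv2,numpy as np
o=ctrl.get_obs();print({k:np.round(v,3) for k,v in o.items()},ctrl.grip_point_offset)
for c in("side","top"):
    im=ctrl.get_image(c);cv2.imwrite(f"pics/{c}0.png",im[:,:,::-1])
    k=ctrl.get_calibration(c);print(c,k)
    for n in("stop_unit","pointer","tall_post","crank","handle"):
        try:print(n,[(np.round(d["uv"],1),round(d["score"],2)) for d in ctrl.pinpoint(n,c)[:3]])
        except Exception as e:print(n,e)
E
```

```text
{'t': np.float64(0.0), 'qpos': array([ 1.234,  0.424,  1.631, -0.   ,  1.089, -0.019]), 'qvel': array([ 0.   ,  0.   , -0.001, -0.001, -0.001,  0.001]), 'joint_torque': array([-1.0000e-03, -5.4461e+01, -2.7368e+01,  6.4000e-02,  2.3000e-02,
       -0.0000e+00]), 'ee_pos': array([195.112, 593.198, 221.927]), 'orientation': array([-4.970e-01, -3.102e+00,  2.000e-03]), 'ft_force': array([ 0.436, -0.164,  0.08 ]), 'moment': array([-0.022, -0.033,  0.023]), 'grasp_force': np.float64(0.0), 'width': np.float64(88.147)} 18.700000000000003
side {'fov_y': 47.2399292318118, 'cx': 328.58746228173806, 'cy': 244.2631218001033, 'dist': array([0.03223461, 0.        , 0.        , 0.        , 0.        ]), 'rvec': array([ 0.15581187, -2.72716769,  1.42779088]), 'tvec': array([533.90912805,  87.18893849, 879.41307269])}
stop_unit [(array([336. , 253.1]), 0.81)]
pointer [(array([349.7, 276.4]), 0.73)]
tall_post []
crank it knows: pointer, stop_unit, tall_post
handle it knows: pointer, stop_unit, tall_post
top {'fov_y': 53.08235771332211, 'cx': 321.5255886515453, 'cy': 240.08339141529675, 'dist': array([-0.01999197,  0.        ,  0.        ,  0.        ,  0.        ]), 'rvec': array([ 2.19438643, -2.19682282,  0.04502133]), 'tvec': array([ 45.82540784, 524.24675746, 928.54707764])}
stop_unit [(array([375.9, 237.1]), 0.8)]
pointer [(array([309.5, 251.9]), 0.66)]
tall_post [(array([265.3, 260.7]), 0.61)]
crank it knows: pointer, stop_unit, tall_post
handle it knows: pointer, stop_unit, tall_post
```

View pics/side0.png

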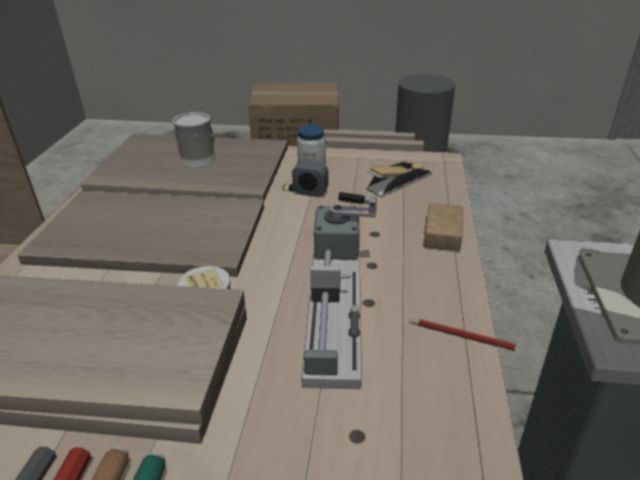

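View pics/top0.png

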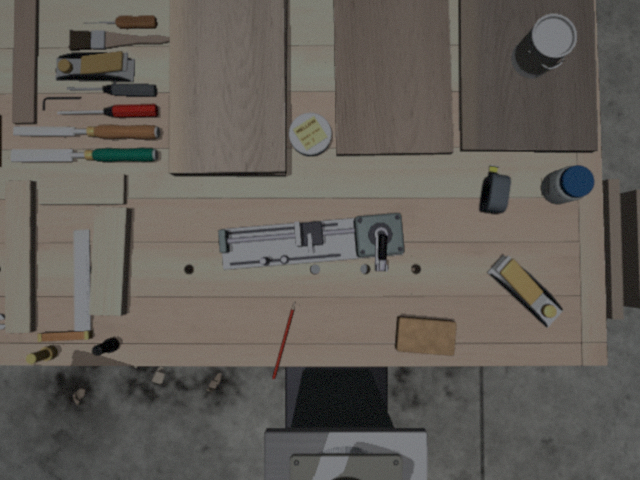

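The side view shows the gearbox at (338,225), carriage at (325,280) and posts near (354,320). The top view shows the crank axis at about (381,232), the handle folded over its arm to (381,268), and posts at (265,261) and (284,259). I'll zoom in on both to tell the posts apart.

```bash
cat > h.py <<'E'
import numpy as np,cv2
def cam(ctrl,c):
    k=ctrl.get_calibration(c);f=240/np.tan(np.radians(k["fov_y"])/2)
    K=np.array([[f,0,k["cx"]],[0,f,k["cy"]],[0,0,1.]])
    return K,k["dist"],k["rvec"],k["tvec"]
def at_z(C,uv,z):
    K,d,r,t=C;n=cv2.undistortPoints(np.array([[uv]],float),K,d)[0,0]
    R=cv2.Rodrigues(r)[0];o=-R.T@t;v=R.T@np.array([*n,1]);return o+v*(z-o[2])/v[2]
def proj(C,P):
    K,d,r,t=C;return cv2.projectPoints(np.array(P,float).reshape(-1,1,3),r,t,K,d)[0][:,0]
E
python3 - <<'E'
from workcell import ctrl
from h import *
T=cv2.imread("pics/top0.png");S=cv2.imread("pics/side0.png")
a=cv2.resize(T[200:280,210:410],None,fx=4,fy=4,interpolation=2)
b=cv2.resize(S[180:390,290:390],None,fx=2.8,fy=2.8,interpolation=2)
cv2.imwrite("pics/t1.png",a);cv2.imwrite("pics/s1.png",b)
C=cam(ctrl,"top");D=cam(ctrl,"side")
for n,uv,z in(("unit",(375.9,237.1),0),("ptr",(309.5,251.9),58),("tall",(265.3,260.7),22)):print(n,at_z(C,uv,z).round(1))
print(at_z(D,(336,253.1),0),at_z(D,(349.7,276.4),58))
print(proj(C,[[0,0,0],[195,593,222]]))
E
```

```text
unit [530.7 -62.5   0. ]
ptr [500.2  67.4  58. ]
tall [484.  154.1  22. ]
[532.14009796 -67.73565147   0.        ] [496.46064839  71.12106239  58.        ]
[[345.0868438  509.6262541 ]
 [-39.41883989 450.62934403]]
```

View pics/t1.png

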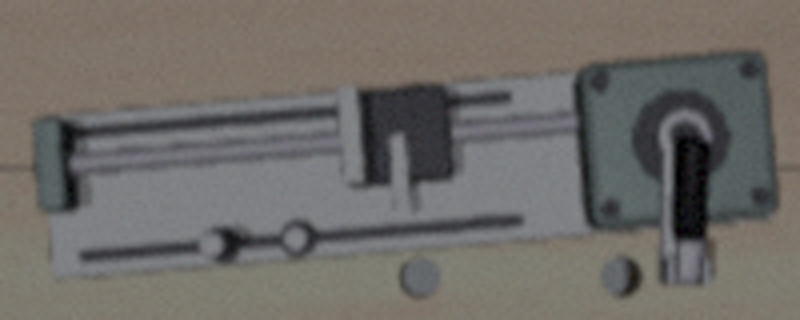

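View pics/s1.png

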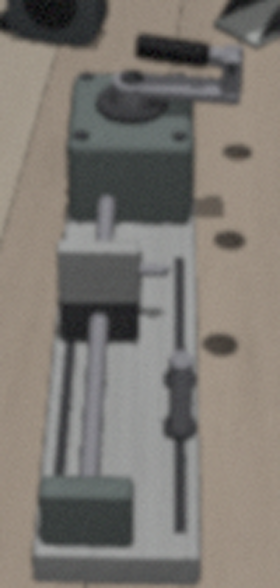

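Run:
```python
from workcell import ctrl
from h import *
C=cam(ctrl,"top");D=cam(ctrl,"side")
f=lambda p,z:at_z(C,(p[0]/4+210-.4,p[1]/4+200-.4),z)
g=[f(p,82) for p in((580,68),(764,54),(776,213),(592,228))]
for q in g:print(q.round(1))
v=[g[0]-g[1],g[3]-g[2]];print([np.degrees(np.arctan2(-a[0],a[1])) for a in v],[np.linalg.norm(a) for a in v],np.linalg.norm(g[0]-g[3]))
w=[g[0]-g[3],g[1]-g[2]];print([np.degrees(np.arctan2(a[1],a[0])) for a in w])
a=f((52,277),22);b=f((592,237),22);print("bed edge",a,b,np.degrees(np.arctan2(-(a-b)[0],(a-b)[1])))
print("slot",np.degrees(np.arctan2(-(f((80,256),22)-f((522,219),22))[0],(f((80,256),22)-f((522,219),22))[1])))
print("ring",f((682,138),86),"centroid",np.mean(g,0))
print("fork",f((687,262),119),"grip",f((691,185),119))
print("ptr tip",f((405,210),58),"tallTop",f((212,243),70),"shortTop",f((298,236),40))
for p in((f((212,243),70)),f((298,236),40)):
    x,y,z=p;print(proj(D,[[x,y,22],[x,y,z]]), 'crop',(proj(D,[[x,y,22],[x,y,z]])-[290,180])*2.8)
```

```text
[563.7 -15.2  82. ]
[570.  -98.8  82. ]
[ 497.8 -103.6   82. ]
[491.1 -20.3  82. ]
[np.float64(4.293348349681258), np.float64(4.5872032713585496)] [np.float64(83.83020034488891), np.float64(83.54423671858967)] 72.79424804216185
[np.float64(4.035514949985587), np.float64(3.8067135925592046)]
bed edge [468.33103271 236.76488208  22.        ] [487.43583339 -24.52086763  22.        ] 4.1819347244028515
slot 4.72818800818793
ring [531.57116851 -60.84475637  86.        ] centroid [530.63029621 -59.50197939  82.        ]
fork [475.89917388 -58.79736052 119.        ] grip [509.23083481 -60.75014566 119.        ]
ptr tip [499.82715588  64.89583154  58.        ] tallTop [484.52126726 153.15488236  70.        ] shortTop [487.92703401 116.157747    40.        ]
[[352.71079663 331.74199214]
 [353.36918824 306.43472277]] crop [[175.59023055 424.877578  ]
 [177.43372706 354.01722377]]
[[352.43593963 314.3044702 ]
 [352.66532557 305.1553232 ]] crop [[174.82063096 376.05251655]
 [175.4629116  350.43490495]]
```

Tall post is the far one (y≈153 mm). The crank starts at about 0.12 rad, and the pointer has about 89 mm to go (≈2.55 rad). Next I move above the handle.

Request:
apply_moves:
  targets:
    - {"tx":0.024,"ty":-0.044,"tz":0,"spin":2}
    - {"tx":0.046,"ty":-0.088,"tz":0,"spin":4}
    - {"tx":0.068,"ty":-0.132,"tz":0,"spin":6}
    - {"tx":0.09,"ty":-0.176,"tz":0,"spin":8}
    - {"tx":0.112,"ty":-0.22,"tz":0,"spin":10}
    - {"tx":0.134,"ty":-0.264,"tz":0,"spin":12}
    - {"tx":0.156,"ty":-0.308,"tz":0,"spin":14}
    - {"tx":0.178,"ty":-0.352,"tz":0,"spin":15}
  gripper: -1

```text
t: 1.2
ee_pos: [373.9, 240.0, 223.0]
orientation: [0.085, 3.14, 0.001]
ft_force: [0.7, 0.1, 0.0]
width: 87.6
grasp_force: 0.0
```

Request:
apply_moves:
  targets:
    - {"tx":0.02,"ty":-0.044,"tz":0,"spin":0}
    - {"tx":0.04,"ty":-0.088,"tz":0,"spin":0}
    - {"tx":0.06,"ty":-0.132,"tz":0,"spin":0}
    - {"tx":0.08,"ty":-0.176,"tz":0,"spin":0}
    - {"tx":0.1,"ty":-0.22,"tz":0,"spin":0}
    - {"tx":0.12,"ty":-0.264,"tz":0,"spin":0}
    - {"tx":0.136,"ty":-0.302,"tz":0,"spin":0}
    - {"tx":0.136,"ty":-0.302,"tz":0,"spin":0}

```text
t: 2.0
ee_pos: [511.3, -64.3, 223.0]
orientation: [0.095, 3.138, -0.002]
ft_force: [0.2, 0.3, 0.9]
width: 87.7
grasp_force: 0.0
```

Run:
```python
from workcell import ctrl
from h import *
o=ctrl.get_obs();print(o["ee_pos"],o["orientation"])
C=cam(ctrl,"wrist");im=ctrl.get_image("wrist")[:,:,::-1];cv2.imwrite("pics/w0.png",im)
np.savez("w0.npz",K=C[0],d=C[1],r=C[2],t=C[3])
print(proj(C,[[471.2,-58.4,119],[509,-60.5,119],[531,-61.5,101]]))
```

```text
[511.27678476 -64.31650845 222.96618168] [ 9.46589268e-02  3.13809398e+00 -1.63616327e-03]
[[323.4374048  176.97975031]
 [323.50880095 235.56045768]
 [323.57003626 259.25745606]]
```

View pics/w0.png

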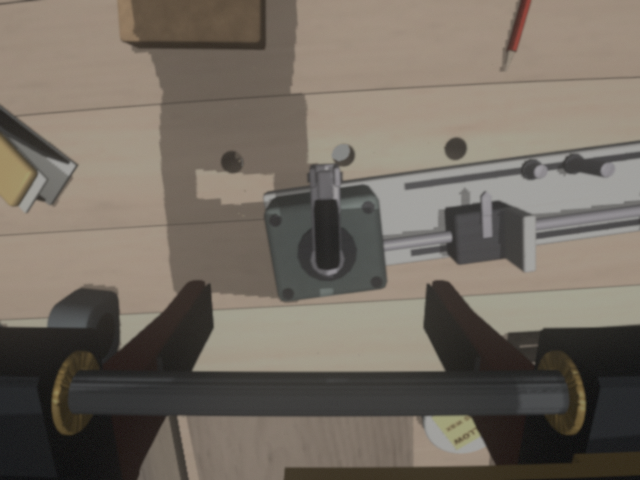

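The wrist view shows the fork at (324,180) and the black grip at column 326, rows 200–270, which matches the prediction to within 2 mm. I'll descend around the grip and close.

Request:
apply_moves:
  targets:
    - {"tx":0,"ty":0.001,"tz":-0.02,"spin":0}
    - {"tx":0,"ty":0.001,"tz":-0.05,"spin":0}
    - {"tx":0,"ty":0.001,"tz":-0.08,"spin":0}
    - {"tx":0,"ty":0.001,"tz":-0.1,"spin":0}
    - {"tx":0,"ty":0.001,"tz":-0.112,"spin":0}
    - {"tx":0,"ty":0.001,"tz":-0.116,"spin":0}
    - {"tx":0,"ty":0.001,"tz":-0.116,"spin":0}
    - {"tx":0,"ty":0.001,"tz":-0.116,"spin":0}

```text
t: 2.85
ee_pos: [509.9, -59.2, 107.6]
orientation: [0.087, 3.139, -0.0]
ft_force: [0.4, -0.7, -0.8]
width: 88.2
grasp_force: 0.0
```

Request:
apply_moves:
  targets:
    - {"tx":0,"ty":0,"tz":0,"spin":0}
    - {"tx":0,"ty":0,"tz":0,"spin":0}
    - {"tx":0,"ty":0,"tz":0,"spin":0}
    - {"tx":0,"ty":0,"tz":0,"spin":0}
    - {"tx":0,"ty":0,"tz":0,"spin":0}
    - {"tx":0,"ty":0,"tz":0,"spin":0}
    - {"tx":0,"ty":0,"tz":0,"spin":0}
    - {"tx":0,"ty":0,"tz":0,"spin":0}
  gripper: 1

```text
t: 3.65
ee_pos: [509.2, -59.3, 106.7]
orientation: [-0.088, -3.14, -0.0]
ft_force: [-0.2, 0.7, 0.3]
width: 27.4
grasp_force: 0.0
```

Request:
apply_moves:
  targets:
    - {"tx":0,"ty":0,"tz":0,"spin":0}
    - {"tx":0,"ty":0,"tz":0,"spin":0}
    - {"tx":0,"ty":0,"tz":0,"spin":0}
    - {"tx":0,"ty":0,"tz":0,"spin":0}
    - {"tx":0,"ty":0,"tz":0,"spin":0}
    - {"tx":0,"ty":0,"tz":0,"spin":0}
    - {"tx":0,"ty":0,"tz":0,"spin":0}
    - {"tx":0,"ty":0,"tz":0,"spin":0}
  gripper: 1

```text
t: 4.45
ee_pos: [509.2, -59.3, 106.6]
orientation: [-0.088, -3.14, -0.0]
ft_force: [0.4, 1.1, -0.9]
width: 15.1
grasp_force: 29.9
```

Request:
apply_moves:
  targets:
    - {"tx":-0.0002,"ty":0,"tz":0.004,"spin":0}
    - {"tx":-0.0008,"ty":0,"tz":0.0079,"spin":0}
    - {"tx":-0.0019,"ty":0.0001,"tz":0.0117,"spin":0}
    - {"tx":-0.0033,"ty":0.0002,"tz":0.0155,"spin":0}
    - {"tx":-0.0051,"ty":0.0003,"tz":0.019,"spin":0}
    - {"tx":-0.0073,"ty":0.0004,"tz":0.0223,"spin":0}
    - {"tx":-0.0098,"ty":0.0005,"tz":0.0254,"spin":0}
    - {"tx":-0.0126,"ty":0.0007,"tz":0.0282,"spin":0}
  gripper: 1

```text
t: 5.25
ee_pos: [496.4, -58.7, 134.9]
orientation: [0.088, 3.14, -0.0]
ft_force: [-0.1, -0.4, -14.6]
width: 15.4
grasp_force: 30.0
```

Request:
apply_moves:
  targets:
    - {"tx":-0.0031,"ty":0.0002,"tz":0.0025,"spin":0}
    - {"tx":-0.0064,"ty":0.0004,"tz":0.0047,"spin":0}
    - {"tx":-0.0099,"ty":0.0005,"tz":0.0065,"spin":0}
    - {"tx":-0.0137,"ty":0.0007,"tz":0.0079,"spin":0}
    - {"tx":-0.0175,"ty":0.0009,"tz":0.009,"spin":0}
    - {"tx":-0.0214,"ty":0.0011,"tz":0.0096,"spin":0}
    - {"tx":-0.0254,"ty":0.0013,"tz":0.0098,"spin":0}
    - {"tx":-0.0275,"ty":0.0014,"tz":0.0098,"spin":0}
  gripper: 1

```text
t: 6.05
ee_pos: [473.3, -57.6, 147.1]
orientation: [0.088, 3.131, -0.001]
ft_force: [8.9, 1.0, -0.1]
width: 14.8
grasp_force: 30.0
```

Run:
```python
from workcell import ctrl
from h import *
o=ctrl.get_obs();print(o["ee_pos"],o["ft_force"],o["moment"],o["width"])
im=ctrl.get_image("side")[:,:,::-1];a=cv2.resize(im[150:350,270:420],None,fx=3,fy=3,interpolation=2);
w=ctrl.get_image("wrist")[:,:,::-1]
cv2.imwrite("pics/c1.png",np.hstack([a[:480],w[:, 140:480]]))
```

```text
[473.26574716 -57.57098834 147.13959899] [ 8.89313963  1.01330884 -0.05697271] [ 0.05662449 -1.65426885  0.02049578] 14.79494263750886
```

View pics/c1.png

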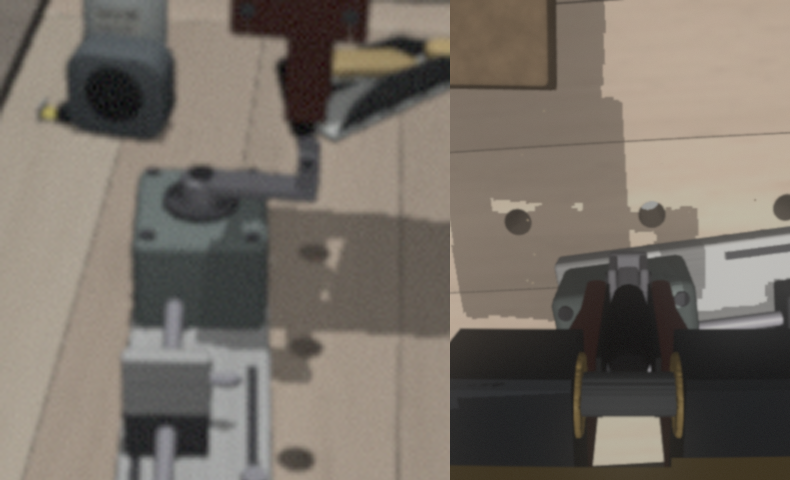

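The side and wrist views show the handle upright in the fingers over the fork (about (306,155) in the left crop), pressed on its stop. I'll compute the winding circle as offsets per call.

Run:
```python
import numpy as np
c=np.array([.532,-.0615]);p=np.array([.4692,-.0572]);ph=176.
for k in range(4):
    L=[]
    for i in range(8):
        ph-=4.5;q=c+.060*np.array([np.cos(np.radians(ph)),np.sin(np.radians(ph))]);L.append((q-p).round(4).tolist())
    p=q;print(k,ph,q.round(4),L)
```

```text
0 140.0 [ 0.486  -0.0229] [[0.0035, 0.0046], [0.0043, 0.0092], [0.0056, 0.0137], [0.0072, 0.0182], [0.0091, 0.0225], [0.0114, 0.0266], [0.014, 0.0305], [0.0168, 0.0343]]
1 104.0 [ 0.5175 -0.0033] [[0.0032, 0.0035], [0.0066, 0.0067], [0.0103, 0.0097], [0.0142, 0.0123], [0.0183, 0.0147], [0.0225, 0.0167], [0.0269, 0.0183], [0.0314, 0.0197]]
2 68.0 [ 0.5545 -0.0059] [[0.0046, 0.001], [0.0093, 0.0016], [0.014, 0.0018], [0.0187, 0.0016], [0.0234, 0.0011], [0.028, 0.0002], [0.0326, -0.001], [0.037, -0.0026]]
3 32.0 [ 0.5829 -0.0297] [[0.0043, -0.0019], [0.0084, -0.0042], [0.0124, -0.0068], [0.0161, -0.0097], [0.0196, -0.0128], [0.0228, -0.0163], [0.0258, -0.0199], [0.0284, -0.0238]]
```

Request:
apply_moves:
  targets:
    - {"tx":0.0035,"ty":0.0046,"tz":0,"spin":0}
    - {"tx":0.0043,"ty":0.0092,"tz":0,"spin":0}
    - {"tx":0.0056,"ty":0.0137,"tz":0,"spin":0}
    - {"tx":0.0072,"ty":0.0182,"tz":0,"spin":0}
    - {"tx":0.0091,"ty":0.0225,"tz":0,"spin":0}
    - {"tx":0.0114,"ty":0.0266,"tz":0,"spin":0}
    - {"tx":0.014,"ty":0.0305,"tz":0,"spin":0}
    - {"tx":0.0168,"ty":0.0343,"tz":0,"spin":0}
  gripper: 1

```text
t: 6.95
ee_pos: [485.9, -22.7, 146.6]
orientation: [0.09, 3.14, 0.001]
ft_force: [-6.4, -1.0, 16.5]
width: 15.8
grasp_force: 31.2
```

Request:
apply_moves:
  targets:
    - {"tx":0.0032,"ty":0.0035,"tz":0.0005,"spin":0}
    - {"tx":0.0066,"ty":0.0067,"tz":0.001,"spin":0}
    - {"tx":0.0103,"ty":0.0097,"tz":0.0015,"spin":0}
    - {"tx":0.0142,"ty":0.0123,"tz":0.002,"spin":0}
    - {"tx":0.0183,"ty":0.0147,"tz":0.002,"spin":0}
    - {"tx":0.0225,"ty":0.0167,"tz":0.002,"spin":0}
    - {"tx":0.0269,"ty":0.0183,"tz":0.002,"spin":0}
    - {"tx":0.0314,"ty":0.0197,"tz":0.002,"spin":0}
  gripper: 1

```text
t: 7.75
ee_pos: [516.3, -1.5, 147.4]
orientation: [-0.089, -3.138, -0.004]
ft_force: [-4.1, 7.1, 4.1]
width: 15.2
grasp_force: 30.0
```

Request:
apply_moves:
  targets:
    - {"tx":0.0046,"ty":0.002,"tz":0,"spin":0}
    - {"tx":0.0093,"ty":0.0031,"tz":0,"spin":0}
    - {"tx":0.014,"ty":0.0033,"tz":0,"spin":0}
    - {"tx":0.0187,"ty":0.0031,"tz":0,"spin":0}
    - {"tx":0.0234,"ty":0.0026,"tz":0,"spin":0}
    - {"tx":0.028,"ty":0.0017,"tz":0,"spin":0}
    - {"tx":0.0326,"ty":0.0005,"tz":0,"spin":0}
    - {"tx":0.037,"ty":-0.0011,"tz":0,"spin":0}
  gripper: 1

```text
t: 8.55
ee_pos: [553.6, -6.4, 147.2]
orientation: [-0.087, -3.138, 0.005]
ft_force: [-8.2, -10.7, 11.5]
width: 15.4
grasp_force: 30.0
```

```bash
cat > m.py <<'E'
from workcell import ctrl
from h import *
import sys
o=ctrl.get_obs();print(o["ee_pos"].round(1),o["ft_force"].round(1))
C=cam(ctrl,"top");im=ctrl.get_image("top")[:,:,::-1];cv2.imwrite(f"pics/t{sys.argv[1]}.png",cv2.resize(im[200:280,210:410],None,fx=4,fy=4,interpolation=2))
u=np.array([-.075,.997,0])
for n,z in(("pointer",58),("tall_post",22)):
    for d in ctrl.pinpoint(n,"top")[:2]:
        P=at_z(C,d["uv"],z);print(n,round(d["score"],2),np.round(d["uv"],1),P.round(1),(P@u).round(1))
D=cam(ctrl,"side");ctrl.get_image("side")
for n,z in(("pointer",58),("tall_post",22)):
    for d in ctrl.pinpoint(n,"side")[:2]:
        P=at_z(D,d["uv"],z);print("side",n,round(d["score"],2),P.round(1),(P@u).round(1))
E
python3 m.py a
```

```text
[553.6  -6.4 147.2] [ -8.2 -10.7  11.5]
pointer 0.56 [271.7 257.4] [490.  137.8  58. ] 100.6
tall_post 0.6 [264.8 258.9] [487.5 155.   22. ] 118.0
side pointer 0.8 [495.8 139.4  58. ] 101.8
side tall_post 0.84 [480.5 149.3  22. ] 112.8
```

View pics/ta.png

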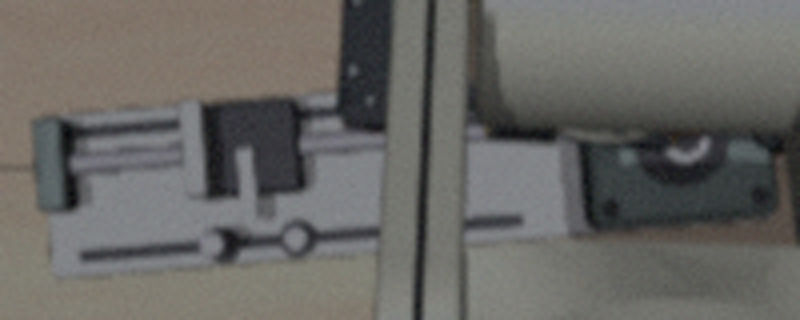

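The pointer tip is at crop (251,213) and the tall post's top is at (212,243), so about 17.5 mm remains (≈28°).

Request:
apply_moves:
  targets:
    - {"tx":0.0033,"ty":-0.0019,"tz":0.0005,"spin":0}
    - {"tx":0.0066,"ty":-0.0036,"tz":0.001,"spin":0}
    - {"tx":0.0097,"ty":-0.0055,"tz":0.001,"spin":0}
    - {"tx":0.0128,"ty":-0.0076,"tz":0.001,"spin":0}
    - {"tx":0.0157,"ty":-0.0098,"tz":0.001,"spin":0}
    - {"tx":0.0184,"ty":-0.0122,"tz":0.001,"spin":0}
    - {"tx":0.021,"ty":-0.0148,"tz":0.001,"spin":0}
    - {"tx":0.0235,"ty":-0.0175,"tz":0.001,"spin":0}
  gripper: 1

```text
t: 9.65
ee_pos: [573.7, -23.8, 147.1]
orientation: [-0.087, -3.131, 0.004]
ft_force: [-15.4, -9.0, 12.8]
width: 15.3
grasp_force: 30.0
```

```bash
python3 m.py b
python3 - <<'E'
from workcell import ctrl
from h import *
ims=ctrl.get_image("side")[:,:,::-1]
a=cv2.resize(ims[250:390,290:390],None,fx=4,fy=4,interpolation=2)
b=cv2.imread("pics/tb.png")
cv2.imwrite("pics/c2.png",np.hstack([b[:,:400],a[40:360]]))
E
```

```text
[573.7 -23.8 147.1] [-15.4  -9.   12.8]
pointer 0.57 [265.1 256.3] [492.1 150.1  58. ] 112.7
tall_post 0.6 [263.8 255.3] [494.5 157.   22. ] 119.4
tall_post 0.42 [266.4 261.2] [483.1 151.9  22. ] 115.2
side pointer 0.79 [494.5 155.3  58. ] 117.7
side tall_post 0.57 [484.4 151.4  22. ] 114.6
```

View pics/c2.png

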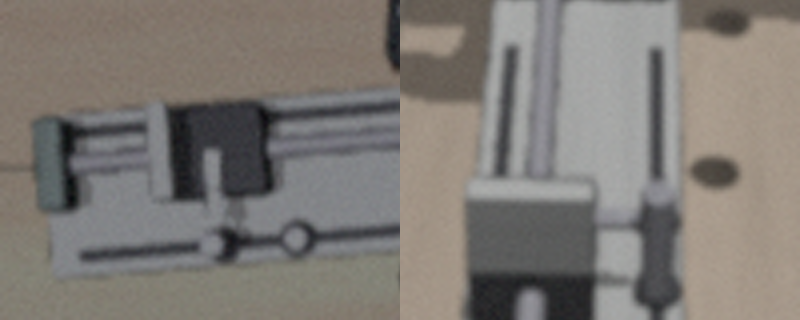

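Run:
```python
from workcell import ctrl
from h import *
C=cam(ctrl,"top");u=np.array([-.075,.997,0])
for p,z in(((217,214),58),((211,243),70),((405,210),58)):
    P=at_z(C,(p[0]/4+209.6,p[1]/4+199.6),z);print(P.round(1),(P@u).round(1))
```

```text
[498.1 152.4  58. ] 114.6
[484.5 153.6  70. ] 116.8
[499.8  64.9  58. ] 27.2
```

Request:
apply_moves:
  targets:
    - {"tx":0,"ty":-0.001,"tz":0,"spin":0}
    - {"tx":0,"ty":-0.002,"tz":0,"spin":0}
    - {"tx":-0.0003,"ty":-0.003,"tz":0,"spin":0}
    - {"tx":-0.0006,"ty":-0.004,"tz":0,"spin":0}
    - {"tx":-0.0006,"ty":-0.0045,"tz":0,"spin":0}
    - {"tx":-0.0006,"ty":-0.0045,"tz":0,"spin":0}
    - {"tx":-0.0006,"ty":-0.0045,"tz":0,"spin":0}
    - {"tx":-0.0006,"ty":-0.0045,"tz":0,"spin":0}
  gripper: 1

```text
t: 10.8
ee_pos: [575.3, -27.1, 147.3]
orientation: [-0.088, -3.136, 0.002]
ft_force: [-8.2, -3.5, 5.2]
width: 15.6
grasp_force: 30.0
```

```bash
python3 m.py c
```

```text
[575.3 -27.1 147.3] [-8.2 -3.5  5.2]
pointer 0.69 [261.8 256.6] [491.5 156.2  58. ] 118.9
tall_post 0.64 [266.3 260.9] [483.6 152.1  22. ] 115.4
side pointer 0.79 [489.9 152.7  58. ] 115.4
side tall_post 0.81 [481.4 152.7  22. ] 116.2
```

Request:
apply_moves:
  targets:
    - {"tx":0,"ty":0,"tz":0,"spin":0}
    - {"tx":0,"ty":0,"tz":0,"spin":0}
    - {"tx":0,"ty":0,"tz":0,"spin":0}
    - {"tx":0,"ty":0,"tz":0,"spin":0}
    - {"tx":0,"ty":0,"tz":0,"spin":0}
    - {"tx":0,"ty":0,"tz":0,"spin":0}
    - {"tx":0,"ty":0,"tz":0,"spin":0}
    - {"tx":0,"ty":0,"tz":0,"spin":0}
  gripper: -1

```text
t: 11.9
ee_pos: [577.3, -26.3, 147.7]
orientation: [0.088, 3.14, 0.0]
ft_force: [-0.6, 0.1, 0.2]
width: 75.8
grasp_force: 0.0
```

Request:
apply_moves:
  targets:
    - {"tx":0,"ty":0,"tz":0,"spin":0}
    - {"tx":0,"ty":0,"tz":0.01,"spin":0}
    - {"tx":0,"ty":0,"tz":0.03,"spin":0}
    - {"tx":0,"ty":0,"tz":0.06,"spin":0}
    - {"tx":0,"ty":0,"tz":0.09,"spin":0}
    - {"tx":0,"ty":0,"tz":0.11,"spin":0}
    - {"tx":0,"ty":0,"tz":0.12,"spin":0}
    - {"tx":0,"ty":0,"tz":0.12,"spin":0}

```text
t: 12.7
ee_pos: [578.0, -26.3, 269.4]
orientation: [0.088, 3.137, -0.0]
ft_force: [-0.1, -0.4, -0.4]
width: 88.0
grasp_force: 0.0
```

```bash
python3 m.py d
python3 - <<'E'
from workcell import ctrl
from h import *
ims=ctrl.get_image("side")[:,:,::-1]
a=cv2.resize(ims[160:360,290:390],None,fx=3,fy=3,interpolation=2)
b=cv2.imread("pics/td.png")
o=np.zeros((600,700,3),np.uint8);o[:320,:400]=b[:,:400];o[:,400:]=a
cv2.imwrite("pics/c3.png",o)
E
```

```text
[578.  -26.3 269.4] [-0.1 -0.4 -0.4]
pointer 0.74 [262.7 253.6] [497.1 154.6  58. ] 116.8
tall_post 0.56 [264.1 260.9] [483.7 156.4  22. ] 119.6
side pointer 0.85 [489.9 153.9  58. ] 116.7
side pointer 0.18 [523.2  19.1  58. ] -20.2
```

View pics/c3.png

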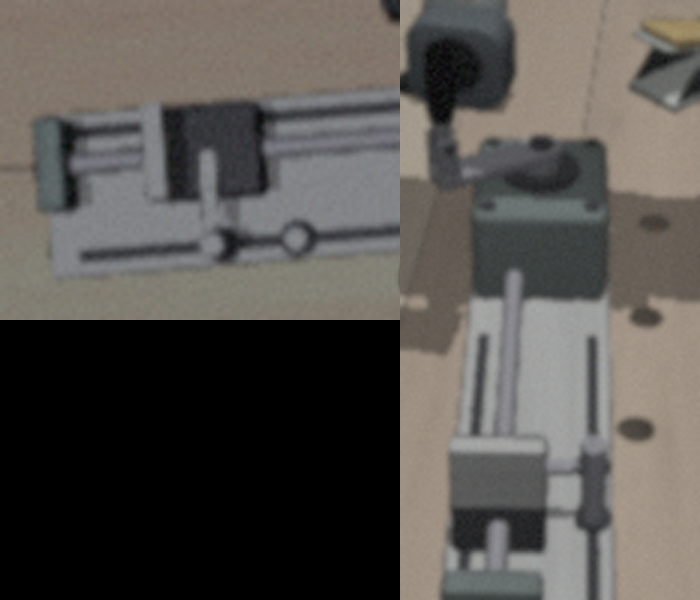

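The pointer tip at crop (211,213) lines up with the tall post at (212,243). The handle stands upright at (440,90), and the gripper is clear.

```bash
python3 -c "
from workcell import ctrl
print(ctrl.close_job())"
```

```text
the job is handed in; nothing more can be done
None
```

The handle is folded upright and the pointer is wound opposite the taller post, within about 3 mm by the last camera readings. The gripper has let go and is clear, and the job was handed in at about 13 s; no verdict came back.

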